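Seat a printer feed shaft against the stop of a V-groove jig

ROBOT

A 7-joint arm with a two-finger parallel gripper is mounted at the origin on the work surface. World frame = base frame: x ahead of the robot, y to its left, z up, the work surface at z = 0. Lengths are in m, angles in rad, forces in N, time in s.
With the tool pointing down it reaches from about 0.425 to 0.8 m from the base axis. Payload 8.3 kg.
Tool frame: the origin (TCP) lies midway between the tips of the shut fingers; the grasp point (between the pads) lies 19 mm behind it; y points along the fingers, x is the direction in which the jaws open and shut, and the axes are right-handed (so a half turn about y gives the same grasp; the last joint's range is limited). The gripper opens to 85 mm and grips with 20 to 120 N. Pads are 22 mm wide; open, the fingers measure 114 mm over their backs; the gripper's body (76 mm by 85 mm) begins 54 mm behind the grasp point. The pads swing forward as they close: fully open they stand 13 mm farther back than shut.
Start: joints at [-1.346, 0.383, 0.016, 1.37, -0.006, 1.388, -0.046], TCP at [0.177, 0.599, 0.231] pointing down, gripper open.
Joint ranges: [-2.95, 2.95], [-0.25, 2.06], [-1.52, 1.56], [0.18, 2.33], [-1.44, 4.58], [0.02, 2.06], [-3.01, 3.01]. Speed limits (rad/s): [2.39, 2.39, 3.01, 3.01, 3.14, 3.14, 3.14].

INTERFACE

Orientations are given as a rotation vector (axis times angle).
In Python, from plant import bot gives the robot as it stands.
- The arm moves only by the tool carry_out, never from a script. Its argument "steps" is a list of rows, each a list of 3 entries, a list of its own where there are three numbers: the turn, a rotation vector about the tool's x, y, z in degrees, then the shift along the tool's x, y, z in mm, then the finger opening in mm, from 0 to 85.4. A call has 1 to 8 rows; each row shifts and turns the commanded pose from where the row before left it, along the tool's axes as they then stand; what a row does not reach is not made up. A row lasts 1/8 s, in which the tool goes at most 62.5 mm and 10.7 degrees, less where a joint would pass 70% of its speed; a pose out of reach is approached as far as the arm can. A call with a gripper value outside its range is refused whole. The fingers move at their own pace and stop on an object; "squeeze" is the grip in N (left out, the last holds). Time passes only in rows, so rows that do not move let the fingers close. It gives the time, the measured TCP pose, the force and the opening at its end, in the units of the state.
- bot.get_state(): the state, without advancing time (a new reading comes with each control period).
- bot.read_camera(name): name is "scene" or "top"; returns the picture (420x560x3 uint8, red, green, blue); there is no depth.
- bot.get_calibration(name): a dict with "K" (3x3 intrinsics, pixels), "distortion" ([k1, k2, p1, p2, k3] as OpenCV has them; the pictures are not rectified), "position" and "orientation" of the camera in the world. Camera axes: x right, y up, looking along -z (the intrinsics and any distortion apply to the point x, -y, -z); pixel columns grow to the right and rows downward; lengths in m; the calibration is good to about 2 mm. A picture is of the moment at which its call begins. get_calibration takes no time and is no camera call.
- bot.job_done(): hands the job in, once; it reports no verdict.
The state is a dict: "time_s": time; "qpos": joint angles; "qd": joint speeds; "joint_efforts": joint torques, N m; "ee_pos": TCP position; "ee_rot": TCP orientation; "force": force on the tool from outside, world axes, zero at the start; "torque": the same for the moment, N m; "width": opening from 0.0 (shut) to 1.0 (fully open).
Only numpy, scipy, OpenCV 4.12 (cv2) and the standard library are available. Lean on these libraries where they do the work, as an engineer would, in place of code of your own. Each camera call takes 0.05 s, during which the arm holds its last target.

TASK

On the repair bench, take the steel printer shaft from its grey rest and lay it in the blue V-groove jig with its end still clearly short of the steel stop face. Then push it along the groove until its end touches the stop, feeling for the contact and never pressing it against the stop with more than 18 N, and leave it lying free in the groove, end still on the stop. Leave the screwdriver, metal can and cup where they are.

Things in the scene. Friction and masses are not known exactly. Their poses are not given: they have to be found in the camera images.
- shaft_center (a point): Centre of the loose plain steel shaft: round, 16 mm diameter, 200 mm long, 0.2 to 0.35 kg, the same both ways round (thin black ring near each end). x runs along it, level. At the start it lies in the grey rest, its axis 45 mm above the table; at least 40 mm either side of its centre is free to grip.
- rest: Fixed grey rest that holds the shaft at the start: base plate 170 x 60 x 12 mm, origin under its centre, x along the shaft. Two notched blocks (about 40 mm high) at x = 55 to 75 mm and -55 to -75 mm; the shaft's centre may be shifted up to 12 mm along x.
- groove (a point): Where the shaft's axis runs when it is down in the V-groove, at the middle of the gap between the jig's two V blocks, 55 mm above the table. x runs level along the groove towards the stop, z up. The stop face is at x = 115 to 137 mm (set anew each time). Sliding friction of the shaft in the groove is about 1 to 4 N.
- jig: Fixed blue V-groove jig, origin on the table under groove, same axes. 90 degree groove open above, 25 mm wide at its lips, 56 mm high. Rear V block x = -55 to -32 mm, gap for fingers -32 to +33 mm (base plate there 12 mm high), front V block +33 to +107 mm. A shaft on the stop sticks out 8 to 30 mm behind the rear block, so its rear end can be pushed.
- stop_rail: Dark fixed rail plate 73 x 70 x 12 mm in line with the jig: origin under its centre, 148.5 mm along x from groove, x away from the jig. Carries the orange stop block (36 mm wide, 70 mm high) with a round steel stop face, 20 mm across, at the shaft's height. The block is clamped firmly at an unmeasured place: face at rail x = -33.5 to -11.5 mm; look or feel for it.
- screwdriver: Bystander: screwdriver with green handle lying near the far side of the table.
- spray: Bystander: white metal can 52 mm across, 150 mm high, origin under its centre.
- cup: Bystander: blue bowl-shaped parts cup 70 mm across, 45 mm high, origin under its centre.
Not all that is in view belongs to the job. What is meant by the part that bears shaft_center is not yellow, and is the larger of those in its own colour. Leave any green or purple look-alike of the stop_rail alone.

How it is judged:
By the outcome, as a careful person would: the job done as asked, in the order asked, and still so for the second after the job is handed in, with the robot touching nothing.
It also fails if it takes over 53 s, if anything falls off the work surface, if the arm or the gripper's body presses on something with over 40 N, if the wrist force passes 120 N, or if a joint passes its speed limit or range.

## Working session

There is one attempt and no reset: what is moved stays moved. The work goes in short steps, Python scripts to look and compute and a tool call to move; the robot and the scene stay as the last step left them, time stands still between calls to the robot, and variables do not carry over. Pictures are saved under pics/ and viewed, and the job is handed in when it is done.

Besides the shell and the picture viewer there is one more tool, called after "Request:" in YAML: its name, and indented under it one key for each argument. carry_out: Moves the arm, as the interface text tells. Its arguments: {"type":"object","properties":{"steps":{"type":"array"},"squeeze":{"type":"number"}},"required":["steps"]}

```bash
mkdir -p pics
python3 - <<'E'
from plant import bot
import cv2
s=bot.get_state(); print(s)
for n in("scene","top"):
    im=bot.read_camera(n); cv2.imwrite(f"pics/{n}0.png",im[:,:,::-1]); print(n,bot.get_calibration(n))
E
```

```text
{'time_s': 0.0, 'qpos': array([-1.34591155,  0.38423391,  0.01634263,  1.37116451, -0.00631203,
        1.38820577, -0.04651506]), 'qd': array([-4.44633588e-04, -7.09978669e-05,  3.49615969e-04, -1.18588673e-03,
        7.38602407e-04, -8.16017946e-04,  8.82218991e-04]), 'joint_efforts': array([ 3.67651419e-04, -6.27615809e+01,  8.44384935e-01, -3.71817899e+01,
        1.65376154e-02,  1.42809356e-02,  2.89891921e-05]), 'ee_pos': array([0.17719261, 0.59882438, 0.23027658]), 'ee_rot': array([-1.33289262, -0.99356166,  0.99616426]), 'force': array([-0.47705582,  0.3087055 ,  0.01257601]), 'torque': array([ 0.02964048, -0.02254881, -0.02108034]), 'width': 1.001475347402048}
scene {'K': array([[428.66224487,   0.        , 279.40767047],
       [  0.        , 428.66224487, 214.68429785],
       [  0.        ,   0.        ,   1.        ]]), 'distortion': array([0.01937263, 0.        , 0.        , 0.        , 0.        ]), 'position': array([0.85713092, 0.66933617, 0.55270951]), 'orientation': array([0.31887507, 1.2100606 , 2.36881296])}
top {'K': array([[461.34100941,   0.        , 282.79652719],
       [  0.        , 461.34100941, 215.75709836],
       [  0.        ,   0.        ,   1.        ]]), 'distortion': array([0.0510392, 0.       , 0.       , 0.       , 0.       ]), 'position': array([0.4576508 , 0.07888779, 0.97918246]), 'orientation': array([ 0.0786703 , -0.05935446, -1.54630629])}
```

View pics/scene0.png

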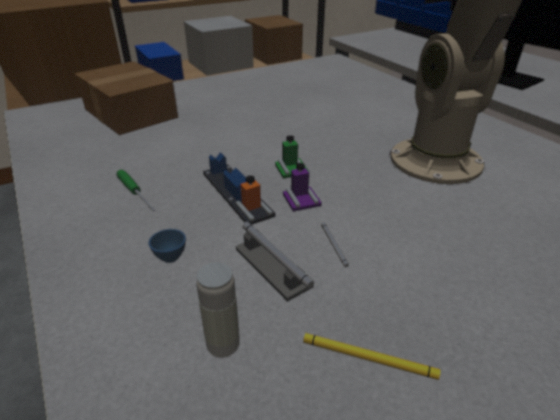

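View pics/top0.png

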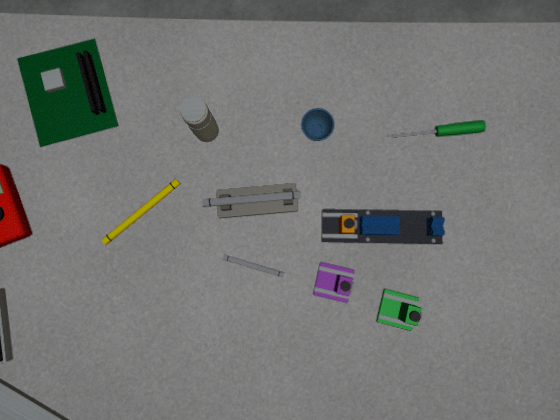

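The scene view shows the rest and shaft at about (275,258) and the jig with the orange stop at (238,192). In the top view:
- **Shaft candidates:** grey shaft in the rest at (252,199), a small grey shaft at (253,265) and a yellow shaft at (141,212). The description means the larger grey one, at (252,199).
- **Stop rail candidates:** dark rail with the orange block at (348,224). The purple one at (334,283) and the green one at (400,310) are look-alikes.

Next I'll check the choice in a close crop.

```bash
cat > h.py <<'E'
import cv2,numpy as np
from plant import bot
from scipy.spatial.transform import Rotation as R
C={n:bot.get_calibration(n) for n in("scene","top")}
def ray(n,px):
    c=C[n];p=cv2.undistortPoints(np.array(px,float).reshape(-1,1,2),c["K"],c["distortion"]).reshape(-1,2)
    d=np.c_[p[:,0],-p[:,1],-np.ones(len(p))]
    return np.array(c["position"]),R.from_rotvec(c["orientation"]).apply(d)
def plane(n,px,z):
    o,d=ray(n,px);return o+d*((z-o[2])/d[:,2])[:,None]
def proj(n,P):
    c=C[n];q=R.from_rotvec(c["orientation"]).inv().apply(np.atleast_2d(P)-c["position"])
    q=q*[1,-1,-1]
    return cv2.projectPoints(q,np.zeros(3),np.zeros(3),c["K"],np.array(c["distortion"]))[0].reshape(-1,2)
E
python3 - <<'E'
import cv2
im=cv2.imread("pics/top0.png")
a=cv2.resize(im[170:260,190:310],None,fx=6,fy=6,interpolation=cv2.INTER_CUBIC);cv2.imwrite("pics/c1.png",cv2.convertScaleAbs(a,alpha=1.5))
a=cv2.resize(im[190:260,315:450],None,fx=5.5,fy=5.5,interpolation=cv2.INTER_CUBIC);cv2.imwrite("pics/c2.png",cv2.convertScaleAbs(a,alpha=1.8))
im=cv2.imread("pics/scene0.png")
a=cv2.resize(im[145:300,195:325],None,fx=3.8,fy=3.8,interpolation=cv2.INTER_CUBIC);cv2.imwrite("pics/c3.png",cv2.convertScaleAbs(a,alpha=1.8))
E
```

```text
(no output)
```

View pics/c1.png

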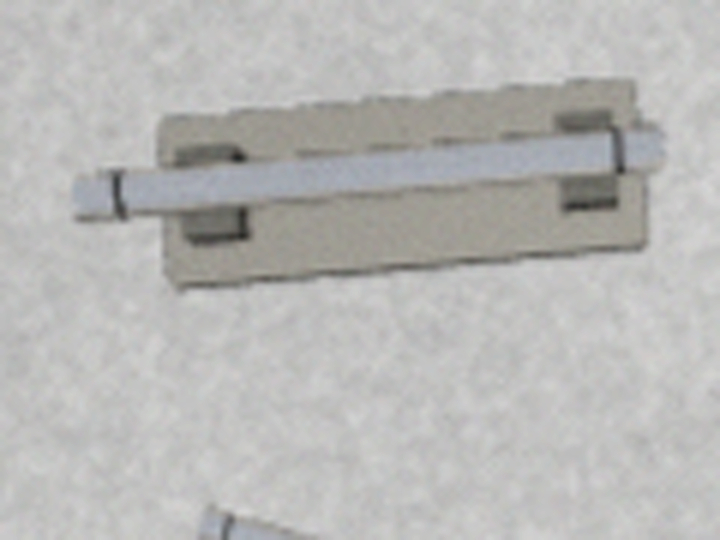

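View pics/c2.png

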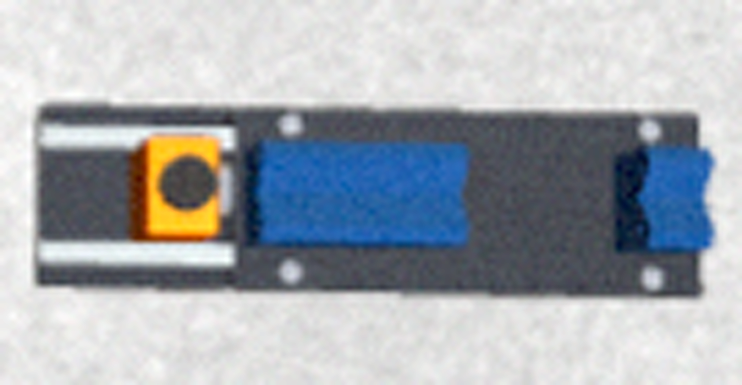

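View pics/c3.png

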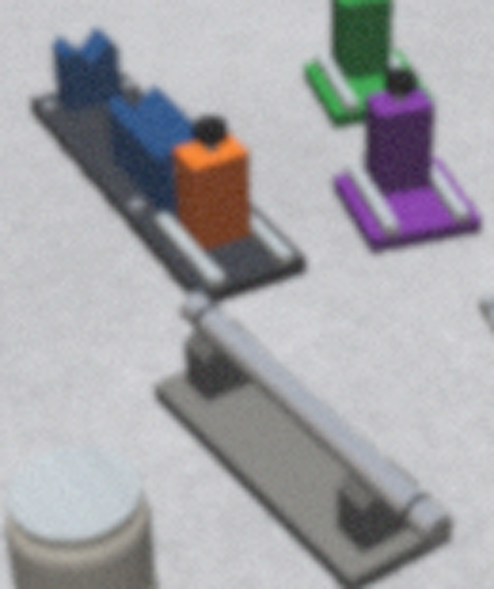

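The crops confirm the larger grey shaft with black rings lying in the rest, and the blue jig whose steel stop face (crop x≈232) is on the orange block to the left. Now I'll measure them with masks.

Run:
```python
from h import *
im=cv2.imread("pics/top0.png").astype(int)
b,g,r=im[...,0],im[...,1],im[...,2]
def big(m,x0,x1,y0,y1,k=1):
    M=np.zeros(m.shape,np.uint8);M[y0:y1,x0:x1]=m[y0:y1,x0:x1]
    n,l,s,c=cv2.connectedComponentsWithStats(M)
    o=np.argsort(-s[1:,4])+1
    return [(l==i).astype(np.uint8) for i in o[:k]]
# shaft: bluish
for n in ("top","scene"):
    im2=cv2.imread(f"pics/{n}0.png").astype(int)
    d=(im2[...,0]-im2[...,2])
    roi=(198,306,180,215) if n=="top" else (238,318,218,290)
    sub=d[roi[2]:roi[3],roi[0]:roi[1]];
    m=cv2.morphologyEx((d>8).astype(np.uint8),cv2.MORPH_CLOSE,np.ones((5,5)))
    mm=big(m,*roi)[0]
    ys,xs=np.nonzero(mm);rect=cv2.minAreaRect(np.c_[xs,ys].astype(np.float32));print(n,len(xs),rect)
    cv2.imwrite(f"pics/m_{n}.png",mm*255)
    p=np.c_[xs,ys].astype(float);c=p.mean(0);u=np.linalg.svd(p-c,full_matrices=False)[2][0]
    t=(p-c)@u;e=np.array([c+u*(t.min()-.5),c+u*(t.max()+.5)])
    w=plane(n,e,.047);print(e,w,np.linalg.norm(w[0]-w[1]),"mid",w.mean(0),"yaw",np.degrees(np.arctan2(*(w[0]-w[1])[[1,0]])))
# jig blue
im=cv2.imread("pics/top0.png").astype(int);b,g,r=im[...,0],im[...,1],im[...,2]
for mm in big(((b-r)>40),315,450,200,250,2):
    ys,xs=np.nonzero(mm);print("blue",len(xs),cv2.boundingRect(mm))
    bx=cv2.boxPoints(cv2.minAreaRect(np.c_[xs,ys].astype(np.float32)));print(plane("top",bx,.056).round(4))
mm=big(((r+g+b)<240)|((b-r)>40)|((r-b)>50),315,450,200,250)[0]
mm=cv2.morphologyEx(mm,cv2.MORPH_CLOSE,np.ones((7,7)))
ys,xs=np.nonzero(mm);rc=cv2.minAreaRect(np.c_[xs,ys].astype(np.float32));print(rc)
print(plane("top",cv2.boxPoints(rc),.012).round(4))
# plate ends hand-picked, V-line hand-picked
```

```text
top 282 ((250.55328369140625, 198.08607482910156), (4.074108600616455, 97.23538208007812), 84.80557250976562)
[[299.52565776 194.28239738]
 [201.62998127 202.55859218]] [[0.58455911 0.05837772 0.047     ]
 [0.56307528 0.25712862 0.047     ]] 0.1999086622058869 mid [0.57381719 0.15775317 0.047     ] yaw -83.83061021421145
scene 13 ((273.1463317871094, 247.8170928955078), (9.995121002197266, 1.7179114818572998), 38.65980911254883)
[[268.96494526 244.26545778]
 [277.36623401 251.34132801]] [[0.57401116 0.13348519 0.047     ]
 [0.57040551 0.15841019 0.047     ]] 0.025184440282864595 mid [0.57220833 0.14594769 0.047     ] yaw -81.76868873196732
blue 712 (361, 216, 39, 19)
[[ 0.5422 -0.0653  0.056 ]
 [ 0.5439 -0.1407  0.056 ]
 [ 0.508  -0.1408  0.056 ]
 [ 0.5061 -0.0656  0.056 ]]
blue 214 (431, 217, 14, 19)
[[ 0.5434 -0.2038  0.056 ]
 [ 0.544  -0.2293  0.056 ]
 [ 0.5081 -0.229   0.056 ]
 [ 0.5075 -0.2036  0.056 ]]
((382.9172668457031, 226.21298217773438), (122.33380126953125, 33.40848922729492), 0.909380316734314)
[[ 0.4899  0.0096  0.012 ]
 [ 0.5601  0.0097  0.012 ]
 [ 0.5617 -0.2448  0.012 ]
 [ 0.4921 -0.2432  0.012 ]]
```

Run:
```python
from h import *
s=bot.get_state();M=R.from_rotvec(s["ee_rot"]).as_matrix();print("axes cols\n",M.round(3))
print("stopface",plane("top",[[356.8,224.3]],.055),"can",plane("top",[[195,108]],.150),plane("top",[[207,133]],0),"cup",plane("top",[[317,124]],.045))
S=np.array([.5738,.1578,.047]);d=np.array([-.1075,.9942,0])
G=np.array([.5255,-.174,.055]);j=np.array([-.0065,1,0])
P=[S+d*.1,S-d*.1,S,G-j*.055,G-j*.032,G+j*.033,G+j*.107,G+j*.115,G+j*.137]
for n in("top","scene"):
    im=cv2.imread(f"pics/{n}0.png");q=proj(n,P);print(q.round(1).tolist())
    x0,x1,y0,y1=(190,450,170,260) if n=="top" else (195,325,145,300)
    f=3 if n=="top" else 3.8
    a=cv2.convertScaleAbs(cv2.resize(im[y0:y1,x0:x1],None,fx=f,fy=f,interpolation=cv2.INTER_CUBIC),alpha=1.8)
    for p in q: cv2.circle(a,tuple(int(v) for v in ((p-[x0,y0]+.5)*f)),2,(0,0,255),-1)
    cv2.imwrite(f"pics/o_{n}.png",a)
```

```text
axes cols
 [[ 0.284 -0.    -0.959]
 [ 0.959 -0.002  0.284]
 [-0.002 -1.    -0.   ]]
stopface [[ 0.52542417 -0.05723541  0.055     ]] can [[0.72589896 0.25608615 0.15      ]] [[ 7.19934323e-01  2.60199835e-01 -1.11022302e-16]] cup [[0.73166004 0.02540177 0.045     ]]
[[201.6, 202.6], [299.5, 194.3], [250.6, 198.4], [443.8, 226.1], [432.0, 225.9], [399.0, 225.4], [361.7, 224.7], [357.7, 224.7], [346.6, 224.5]]
[[310.9, 284.1], [245.8, 224.5], [275.6, 251.8], [215.5, 153.6], [219.3, 157.4], [230.6, 169.0], [244.9, 183.6], [246.5, 185.2], [251.1, 189.9]]
```

View pics/o_top.png

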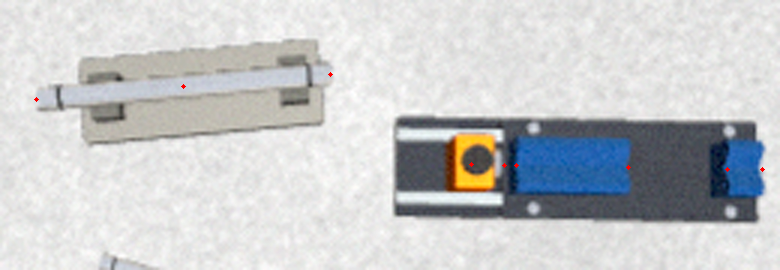

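View pics/o_scene.png

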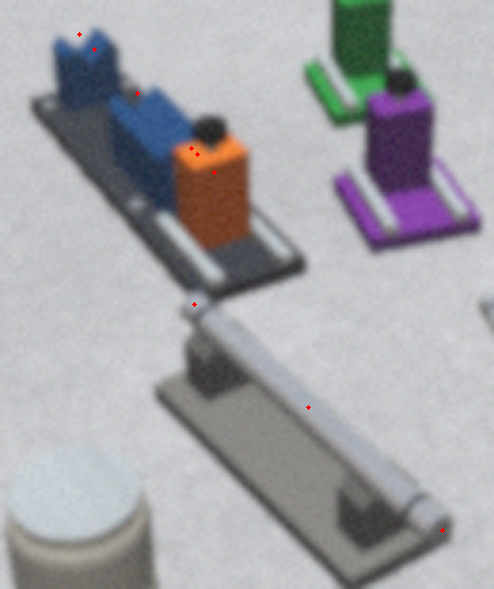

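Both projections sit on the real parts within about 2 mm. The stop face comes out at groove x≈117 mm, which is within the given range. I'll plan the approach now.

```bash
cat >> h.py <<'E'
def down(yaw): # tool z heading yaw(deg), tool y down
    a=np.radians(yaw);z=np.array([np.cos(a),np.sin(a),0]);y=np.array([0,0,-1.]);return np.c_[np.cross(y,z),y,z]
def rows(p1,yaw,N,grip,dec=1,p0=None,M0=None):
    s=bot.get_state();p=np.array(s["ee_pos"] if p0 is None else p0);M=R.from_rotvec(s["ee_rot"]) if M0 is None else R.from_matrix(M0)
    p1=np.array(p1);T=R.from_matrix(down(yaw));out=[]
    for k in range(N):
        n=N-k
        rv=(M.inv()*T).as_rotvec()/n
        t=np.degrees(rv).round(1); sh=(M.inv().apply((p1-p)/n)*1000).round(dec)
        out.append([t.tolist(),sh.tolist(),grip])
        p=p+M.apply(sh)/1000; M=M*R.from_rotvec(np.radians(t))
    for o in range(0,N,8): print(str(out[o:o+8]).replace(" ",""))
    return p,M.as_matrix()
def st():
    s=bot.get_state();M=R.from_rotvec(s["ee_rot"]).as_matrix()
    print("t",s["time_s"],"p",np.round(s["ee_pos"],4),"zyaw",round(np.degrees(np.arctan2(M[1,2],M[0,2])),2),"ydown",M[:,1].round(3),"F",np.round(s["force"],2),"T",np.round(s["torque"],2),"w",round(s["width"]*85.4,1))
E
python3 - <<'E'
from h import *
st();rows([.5738,.1578,.15],96.2,14,85)
E
```

```text
t 0.1 p [0.1773 0.5989 0.2304] zyaw 163.51 ydown [-0.    -0.002 -1.   ] F [ 0.28 -0.12 -0.22] T [0.01 0.   0.05] w 85.7
[[[0.0,4.8,-0.0],[-22.2,5.8,-36.1],85],[[0.0,4.8,-0.0],[-19.1,5.8,-37.8],85],[[0.0,4.8,-0.0],[-15.8,5.8,-39.3],85],[[0.0,4.8,-0.0],[-12.5,5.8,-40.5],85],[[0.0,4.8,-0.0],[-9.0,5.8,-41.4],85],[[0.0,4.8,-0.0],[-5.6,5.8,-42.0],85],[[0.0,4.8,-0.0],[-2.0,5.8,-42.3],85],[[0.0,4.8,-0.0],[1.5,5.8,-42.3],85]]
[[[0.0,4.8,-0.0],[5.1,5.8,-42.1],85],[[0.0,4.8,-0.0],[8.6,5.7,-41.5],85],[[0.0,4.8,-0.0],[12.0,5.8,-40.6],85],[[0.0,4.8,-0.0],[15.3,5.7,-39.5],85],[[0.0,4.9,-0.0],[18.6,5.8,-38.0],85],[[0.1,4.8,-0.0],[21.8,5.7,-36.3],85]]
```

Request:
carry_out:
  steps:
    - [[0, 4.8, 0], [-22.2, 5.8, -36.1], 85]
    - [[0, 4.8, 0], [-19.1, 5.8, -37.8], 85]
    - [[0, 4.8, 0], [-15.8, 5.8, -39.3], 85]
    - [[0, 4.8, 0], [-12.5, 5.8, -40.5], 85]
    - [[0, 4.8, 0], [-9, 5.8, -41.4], 85]
    - [[0, 4.8, 0], [-5.6, 5.8, -42], 85]
    - [[0, 4.8, 0], [-2, 5.8, -42.3], 85]
    - [[0, 4.8, 0], [1.5, 5.8, -42.3], 85]

```text
time_s: 1.1
ee_pos: [0.4045, 0.346, 0.1844]
ee_rot: [-1.518, -0.477, 0.478]
force: [-0.6, -0.3, 0.2]
width: 0.994
```

Request:
carry_out:
  steps:
    - [[0, 4.8, 0], [5.1, 5.8, -42.1], 85]
    - [[0, 4.8, 0], [8.6, 5.7, -41.5], 85]
    - [[0, 4.8, 0], [12, 5.8, -40.6], 85]
    - [[0, 4.8, 0], [15.3, 5.7, -39.5], 85]
    - [[0, 4.9, 0], [18.6, 5.8, -38], 85]
    - [[0, 4.8, 0], [21.8, 5.7, -36.3], 85]
    - [[0, 0, 0], [0, 0, 0], 60]
    - [[0, 0, 0], [0, 0, 0], 60]

```text
time_s: 2.1
ee_pos: [0.5734, 0.1588, 0.1499]
ee_rot: [-1.569, -0.085, 0.087]
force: [-1.1, 1.3, 0.5]
width: 0.704
```

Run:
```python
from h import *
st();im=bot.read_camera("top");cv2.imwrite("pics/t1.png",cv2.convertScaleAbs(cv2.resize(im[100:280,150:330,::-1],None,fx=3.3,fy=3.3),alpha=1.5))
rows([.5738,.1578,.026],96.2,6,60)
```

```text
t 2.1 p [0.5734 0.1588 0.1499] zyaw 96.25 ydown [-0.001 -0.    -1.   ] F [-1.06  1.27  0.52] T [ 0.03  0.02 -0.02] w 60.2
[[[-0.0,0.0,-0.0],[0.1,20.7,-0.3],60],[[-0.0,0.0,-0.0],[0.1,20.7,-0.3],60],[[-0.0,0.0,-0.0],[0.1,20.7,-0.3],60],[[-0.0,0.0,-0.0],[0.1,20.7,-0.3],60],[[-0.0,0.1,-0.0],[0.0,20.6,-0.4],60],[[-0.0,0.0,-0.1],[0.1,20.7,-0.3],60]]
```

View pics/t1.png

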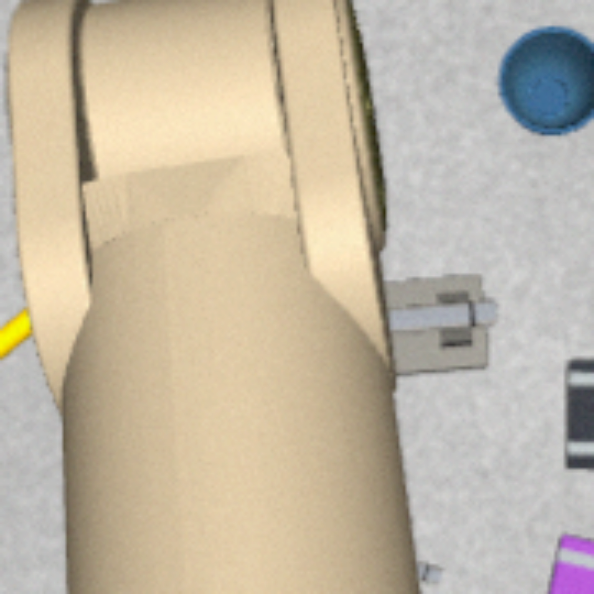

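Run:
```python
from h import *
im=bot.read_camera("scene");cv2.imwrite("pics/s1.png",cv2.convertScaleAbs(im[:,:,::-1],alpha=1.5))
```

```text
(no output)
```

View pics/s1.png

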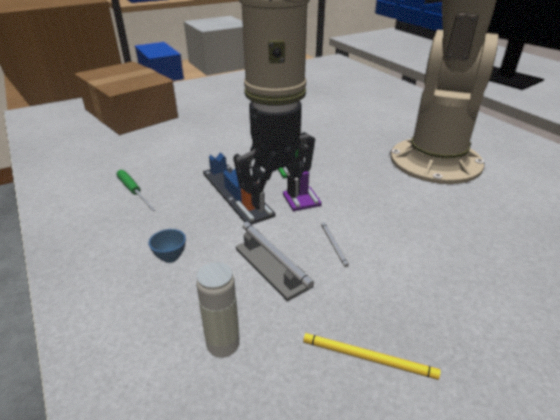

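The gripper is above the shaft (scene (275,190) heading to (275,255)), well clear of the can at (220,310). Now I'll lower it.

Request:
carry_out:
  steps:
    - [[0, 0, 0], [0.1, 21, -0.4], 60]
    - [[0, 0, 0], [0.1, 21, -0.4], 60]
    - [[0, 0, 0], [0.1, 21, -0.4], 50]
    - [[0, 0, 0], [0.1, 21, -0.3], 45]
    - [[0, 0, 0], [0, 21, -0.2], 40]
    - [[0, 0, 0], [0, 20, -0.2], 40]
    - [[0, 0, 0], [0, 0, 0], 36]
  squeeze: 40

```text
time_s: 3.08
ee_pos: [0.573, 0.157, 0.0238]
ee_rot: [-1.57, -0.084, 0.089]
force: [0.1, -0.0, -0.3]
width: 0.42
```

Run:
```python
from h import *
st();im=bot.read_camera("scene");cv2.imwrite("pics/s2.png",cv2.convertScaleAbs(cv2.resize(im[140:310,180:380,::-1],None,fx=3.5,fy=3.5),alpha=1.8))
```

```text
t 3.075 p [0.573  0.157  0.0238] zyaw 96.29 ydown [-0.003 -0.001 -1.   ] F [ 0.07 -0.04 -0.33] T [-0.    0.01  0.01] w 35.9
```

View pics/s2.png

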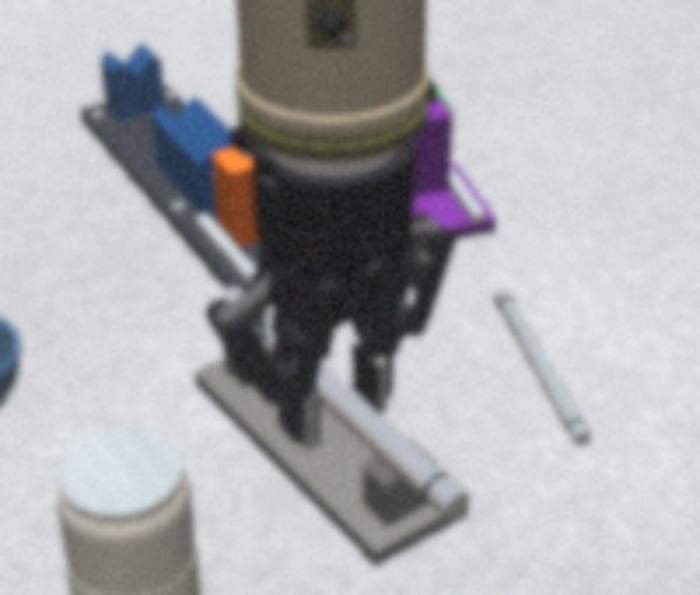

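The fingers straddle the shaft in the middle of the rest. I'll close them now.

Request:
carry_out:
  steps:
    - [[0, 0, 0], [0, 0, 0], 24]
    - [[0, 0, 0], [0, 0, 0], 19]
    - [[0, 0, 0], [0, 0, 0], 17]
  squeeze: 40

```text
time_s: 3.5
ee_pos: [0.5746, 0.1566, 0.0259]
ee_rot: [-1.569, -0.085, 0.085]
force: [-1.5, 0.9, 1.0]
width: 0.202
```

Run:
```python
from h import *
st()
```

```text
t 3.5 p [0.5746 0.1566 0.0259] zyaw 96.21 ydown [ 0.  0. -1.] F [-1.54  0.88  0.95] T [-0.01  0.28  0.02] w 17.2
```

Request:
carry_out:
  steps:
    - [[0, 0, 0], [0, 0, 0], 12]
    - [[0, 0, 0], [0, 0, 0], 8]
    - [[0, 0, 0], [0, 0, 0], 8]
    - [[0, 0, 0], [0, -4, 0], 8]
  squeeze: 60

```text
time_s: 4.0
ee_pos: [0.5742, 0.1565, 0.0292]
ee_rot: [-1.569, -0.085, 0.086]
force: [0.6, -0.1, -2.7]
width: 0.162
```

Run:
```python
from h import *
for i in range(3): st()
```

```text
t 4.0 p [0.5742 0.1565 0.0292] zyaw 96.21 ydown [-0.001 -0.    -1.   ] F [ 0.56 -0.08 -2.73] T [ 0.    0.02 -0.01] w 13.8
t 4.0 p [0.5742 0.1565 0.0292] zyaw 96.21 ydown [-0.001 -0.    -1.   ] F [ 0.56 -0.08 -2.73] T [ 0.    0.02 -0.01] w 13.8
t 4.0 p [0.5742 0.1565 0.0292] zyaw 96.21 ydown [-0.001 -0.    -1.   ] F [ 0.56 -0.08 -2.73] T [ 0.    0.02 -0.01] w 13.8
```

Gripped, with about 2.7 N of weight on the tool (0.28 kg), which fits the shaft. I'll lift it and look.

Request:
carry_out:
  steps:
    - [[0, 0, 0], [0, -6, 0], 8]
    - [[0, 0, 0], [0, -15, 0], 8]
    - [[0, 0, 0], [0, -25, 0], 8]
    - [[0, 0, 0], [0, -25, 0], 8]
    - [[0, 0, 0], [0, -25, 0], 8]
    - [[0, 0, 0], [0, -15, 0], 8]

```text
time_s: 4.75
ee_pos: [0.5753, 0.1566, 0.1427]
ee_rot: [-1.568, -0.087, 0.083]
force: [-0.0, -0.5, -2.0]
width: 0.165
```

Run:
```python
from h import *
st();im=bot.read_camera("scene");cv2.imwrite("pics/s3.png",im[:,:,::-1]);cv2.imwrite("pics/s3c.png",cv2.convertScaleAbs(cv2.resize(im[120:310,180:380,::-1],None,fx=3.1,fy=3.1),alpha=1.8))
rows([.5255,-.174,.12],90.4,9,8)
```

```text
t 4.75 p [0.5753 0.1566 0.1427] zyaw 96.2 ydown [ 0.002  0.001 -1.   ] F [-0.02 -0.46 -1.97] T [-0.    0.03 -0.01] w 14.1
[[[-0.0,0.6,0.0],[-9.6,2.6,-35.9],8],[[-0.0,0.7,0.0],[-9.2,2.6,-36.0],8],[[-0.0,0.6,0.0],[-8.7,2.6,-36.2],8],[[-0.0,0.7,0.0],[-8.4,2.6,-36.2],8],[[-0.0,0.6,0.0],[-7.9,2.6,-36.3],8],[[-0.0,0.7,0.1],[-7.5,2.6,-36.4],8],[[-0.0,0.6,0.0],[-7.1,2.6,-36.5],8],[[-0.0,0.7,0.1],[-6.7,2.6,-36.6],8]]
[[[-0.1,0.6,0.0],[-6.2,2.6,-36.7],8]]
```

View pics/s3c.png

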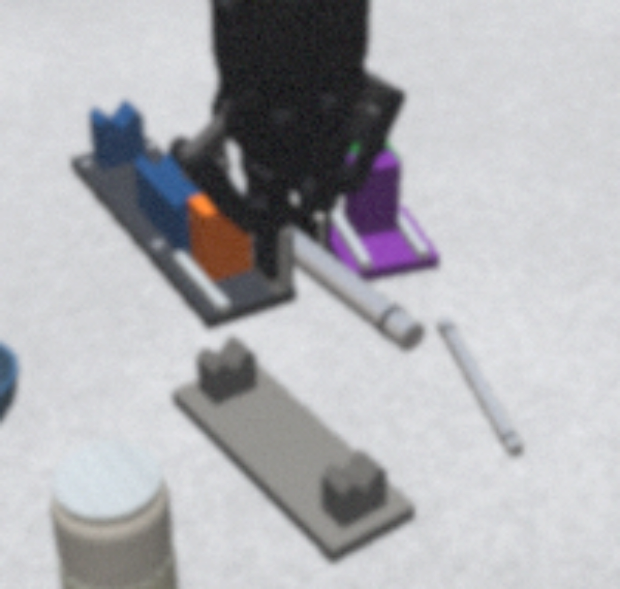

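The shaft is held level and the rest is empty. Next I'll carry it over the jig, keeping the height.

Request:
carry_out:
  steps:
    - [[0, 0.6, 0], [-9.6, 0, -36], 8]
    - [[0, 0.7, 0], [-9.2, 0, -36.1], 8]
    - [[0, 0.6, 0], [-8.7, 0, -36.2], 8]
    - [[0, 0.7, 0], [-8.4, 0, -36.3], 8]
    - [[0, 0.6, 0], [-7.9, 0, -36.4], 8]
    - [[0, 0.7, 0], [-7.5, 0, -36.5], 8]
    - [[0, 0.6, 0], [-7.1, 0, -36.6], 8]
    - [[0, 0.7, 0], [-6.7, 0, -36.7], 8]

```text
time_s: 5.8
ee_pos: [0.5291, -0.1392, 0.14]
ee_rot: [-1.571, -0.013, 0.014]
force: [1.4, -0.3, -2.9]
width: 0.168
```

Request:
carry_out:
  steps:
    - [[0, 0.6, 0], [-6.2, 0, -36.8], 8]
    - [[0, 0, 0], [0, 0, 0], 8]
    - [[0, 0, 0], [0, 0, 0], 8]

```text
time_s: 6.18
ee_pos: [0.524, -0.1745, 0.14]
ee_rot: [-1.57, -0.005, 0.006]
force: [0.1, 0.5, -1.9]
width: 0.167
```

Run:
```python
from h import *
st();im=bot.read_camera("scene");cv2.imwrite("pics/s4.png",im[:,:,::-1]);cv2.imwrite("pics/s4c.png",cv2.convertScaleAbs(cv2.resize(im[90:240,180:330,::-1],None,fx=4,fy=4),alpha=1.8))
im=bot.read_camera("top");cv2.imwrite("pics/t4.png",im[:,:,::-1]);cv2.imwrite("pics/t4c.png",cv2.convertScaleAbs(cv2.resize(im[160:290,310:470,::-1],None,fx=4.5,fy=4.5),alpha=1.8))
print("held end pred before",proj("scene",[.5645,.2571,.162]))
s=bot.get_state();p=np.array(s["ee_pos"])+[0,.001,.019];j=np.array([-.0065,1,0])
for n in("scene","top"): print(n,proj(n,[p+j*.1,p-j*.1]).round(1).tolist())
```

```text
t 6.175 p [ 0.524  -0.1745  0.14  ] zyaw 90.42 ydown [-0.001  0.001 -1.   ] F [ 0.05  0.46 -1.92] T [ 0.05 -0.06  0.02] w 14.2
held end pred before [[313.21777619 228.98405367]]
scene [[241.6, 139.2], [204.8, 107.1]]
top [[374.2, 221.4], [489.1, 223.3]]
```

View pics/s4c.png

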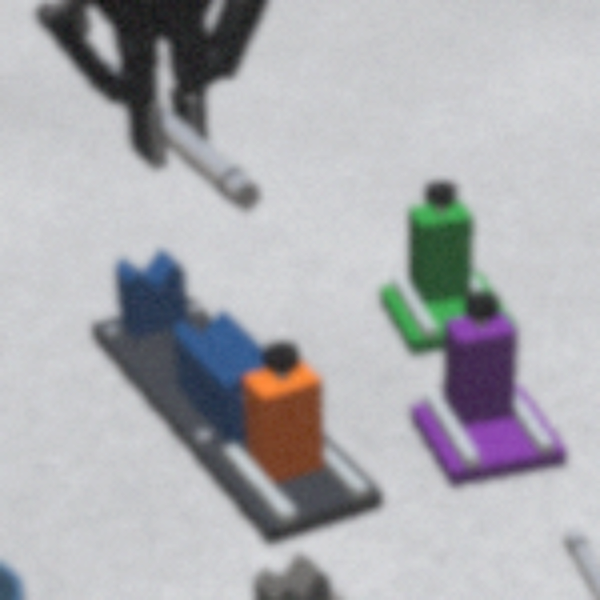

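View pics/t4c.png

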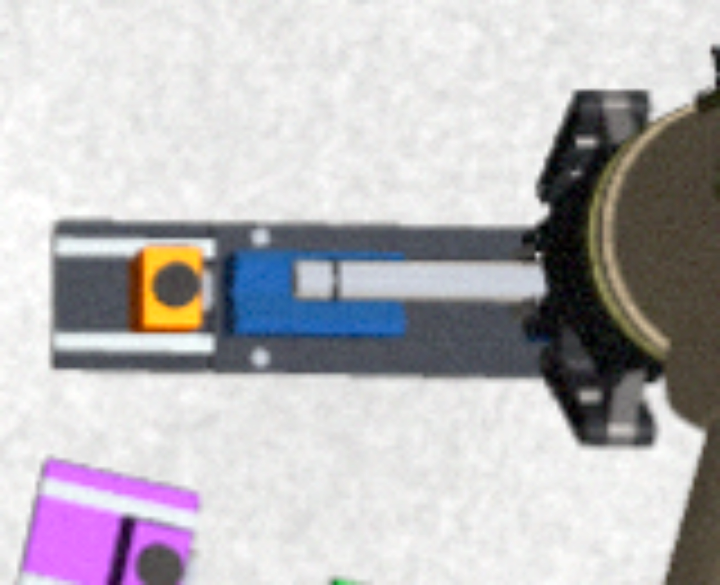

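The shaft sits above the jig, with its top-view end at about (375,222) and the stop face at about (357,224). I'll measure the lateral offset and yaw before lowering.

Run:
```python
from h import *
im=cv2.imread("pics/t4.png").astype(int);b,g,r=im[...,0],im[...,1],im[...,2]
# shaft edges per column via brightness
gr=g.astype(float)
for x in (380,388,392,397,402,408,414,420,426):
    col=gr[205:240,x]; 
    m=np.nonzero((r[205:240,x]>75))[0]; print(x,m.min()+205,m.max()+205,len(m),end=" | ")
cols=np.arange(386,428);cen=[]
for x in cols:
    if 382<=x<=386: continue
    m=np.nonzero(r[212:233,x]>75)[0]+212; cen.append((x,m.mean()))
cen=np.array(cen);k,c=np.polyfit(cen[:,0],cen[:,1],1)
e=[[375.1,k*375.1+c],[427,k*427+c]];w=plane("top",e,.161);print("\n",w,"yaw",np.degrees(np.arctan2(*(w[0]-w[1])[[1,0]])))
# same style for the groove : blue front block rows in initial image
im=cv2.imread("pics/top0.png").astype(int);b,r=im[...,0],im[...,2]
cen=[]
for x in range(366,397):
    m=np.nonzero((b-r)[205:245,x]>40)[0]+205;cen.append((x,m.mean(),len(m)))
for x in range(436,442):
    m=np.nonzero((b-r)[205:245,x]>40)[0]+205;cen.append((x,m.mean(),len(m)))
cen=np.array(cen);k,c=np.polyfit(cen[:,0],cen[:,1],1);print(cen[::6].round(1).tolist())
w=plane("top",[[366,k*366+c],[440,k*440+c]],.056);print(w,"yaw",np.degrees(np.arctan2(*(w[0]-w[1])[[1,0]])))
```

```text
380 205 225 13 | 388 205 225 13 | 392 205 225 13 | 397 205 225 13 | 402 205 226 15 | 408 205 226 15 | 414 205 226 15 | 420 205 226 15 | 426 205 225 13 | 
 [[ 0.52376782 -0.07382131  0.161     ]
 [ 0.52437556 -0.16465593  0.161     ]] yaw 90.38333824558258
[[366.0, 225.0, 19.0], [372.0, 225.0, 19.0], [378.0, 225.0, 19.0], [384.0, 225.0, 19.0], [390.0, 225.0, 19.0], [396.0, 225.0, 19.0], [441.0, 226.0, 19.0]]
[[ 0.52493011 -0.07539148  0.056     ]
 [ 0.5259687  -0.22133912  0.056     ]] yaw 90.40771808857865
```

Request:
carry_out:
  steps:
    - [[0, 0, 0], [0.5, 15, 0], 8]
    - [[0, 0, 0], [0.5, 25, 0], 8]
    - [[0, 0, 0], [0, 25, 0], 8]
    - [[0, 0, 0], [0, 15, 0], 8]
    - [[0, 0, 0], [0, 10, 0], 8]
    - [[0, 0, 0], [0, 5, 0], 8]
    - [[0, 0, 0], [0, 0, 0], 8]

```text
time_s: 7.15
ee_pos: [0.5253, -0.1751, 0.0455]
ee_rot: [-1.571, -0.006, 0.005]
force: [0.5, -0.6, -2.9]
width: 0.161
```

Run:
```python
from h import *
st();im=bot.read_camera("scene");cv2.imwrite("pics/s5c.png",cv2.convertScaleAbs(cv2.resize(im[90:240,180:330,::-1],None,fx=4,fy=4),alpha=1.8))
```

```text
t 7.15 p [ 0.5253 -0.1751  0.0455] zyaw 90.41 ydown [ 0. -0. -1.] F [ 0.5  -0.65 -2.89] T [-0.   -0.01  0.05] w 13.7
```

View pics/s5c.png

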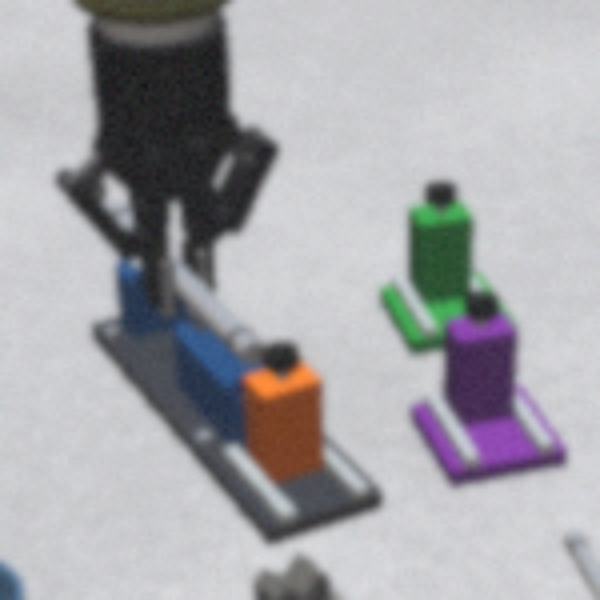

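The shaft is just above the groove, with about 10 mm to go. I'll lower it in small steps.

Request:
carry_out:
  steps:
    - [[0, 0, 0], [0, 2, 0], 8]
    - [[0, 0, 0], [0, 2, 0], 8]
    - [[0, 0, 0], [0, 1.5, 0], 8]
    - [[0, 0, 0], [0, 0, 0], 8]

```text
time_s: 7.7
ee_pos: [0.525, -0.175, 0.0398]
ee_rot: [-1.571, -0.005, 0.006]
force: [0.2, 0.9, -1.9]
width: 0.166
```

Request:
carry_out:
  steps:
    - [[0, 0, 0], [0, 1, 0], 8]
    - [[0, 0, 0], [0, 1, 0], 8]
    - [[0, 0, 0], [0, 0, 0], 8]

```text
time_s: 8.07
ee_pos: [0.5251, -0.1751, 0.0378]
ee_rot: [-1.571, -0.006, 0.006]
force: [1.1, 0.6, -2.2]
width: 0.163
```

Run:
```python
from h import *
st()
```

```text
t 8.075 p [ 0.5251 -0.1751  0.0378] zyaw 90.41 ydown [-0. -0. -1.] F [ 1.06  0.61 -2.19] T [-0.02 -0.02 -0.  ] w 13.9
```

Request:
carry_out:
  steps:
    - [[0, 0, 0], [0, 1, 0], 8]
    - [[0, 0, 0], [0, 0, 0], 8]

```text
time_s: 8.32
ee_pos: [0.5256, -0.1751, 0.0371]
ee_rot: [-1.571, -0.006, 0.005]
force: [1.2, -1.3, -0.7]
width: 0.166
```

Request:
carry_out:
  steps:
    - [[0, 0, 0], [0, 0.7, 0], 8]
    - [[0, 0, 0], [0, 0, 0], 8]

```text
time_s: 8.57
ee_pos: [0.5259, -0.1752, 0.0368]
ee_rot: [-1.571, -0.007, 0.004]
force: [1.3, 0.4, 3.1]
width: 0.168
```

Request:
carry_out:
  steps:
    - [[0, 0, 0], [0, 0.7, 0], 8]
    - [[0, 0, 0], [0, 0, 0], 8]

```text
time_s: 8.82
ee_pos: [0.5263, -0.1752, 0.0364]
ee_rot: [-1.571, -0.008, 0.004]
force: [1.4, 0.6, 6.4]
width: 0.163
```

Run:
```python
from h import *
st()
```

```text
t 8.825 p [ 0.5263 -0.1752  0.0364] zyaw 90.42 ydown [ 0.002 -0.    -1.   ] F [1.43 0.63 6.41] T [ 0.17 -0.44  0.02] w 14.0
```

Contact is felt, at 6 N up with a slight sideways pull. I'll ease it +0.7 mm in x to seat it, then open.

Request:
carry_out:
  steps:
    - [[0, 0, 0], [0.7, 0, 0], 8]
    - [[0, 0, 0], [0, 0, 0], 8]
  squeeze: 30

```text
time_s: 9.07
ee_pos: [0.5265, -0.1752, 0.0361]
ee_rot: [-1.571, -0.007, 0.005]
force: [2.4, 0.9, 5.7]
width: 0.167
```

Request:
carry_out:
  steps:
    - [[0, 0, 0], [0, 0, 0], 18]
    - [[0, 0, 0], [0, 0, 0], 24]
    - [[0, 0, 0], [0, 0, 0], 30]
    - [[0, 0, 0], [0, 0, 0], 36]
    - [[0, 0, 0], [0, 0, 0], 40]

```text
time_s: 9.7
ee_pos: [0.5257, -0.175, 0.0354]
ee_rot: [-1.571, -0.005, 0.006]
force: [0.4, -0.4, 0.4]
width: 0.465
```

Run:
```python
from h import *
st()
```

```text
t 9.7 p [ 0.5257 -0.175   0.0354] zyaw 90.41 ydown [-0.  0. -1.] F [ 0.44 -0.38  0.41] T [-0.04  0.02 -0.01] w 39.7
```

Released. I'll go up 90 mm, then back 150 mm behind the rear end, and look.

Request:
carry_out:
  steps:
    - [[0, 0, 0], [0, -10, 0], 40]
    - [[0, 0, 0], [0, -25, 0], 40]
    - [[0, 0, 0], [0, -30, 0], 40]
    - [[0, 0, 0], [0, -25, -20], 30]
    - [[0, 0, 0], [0, 0, -40], 20]
    - [[0, 0, 0], [0, 0, -40], 0]
    - [[0, 0, 0], [0, 0, -30], 0]
    - [[0, 0, 0], [0, 0, 0], 0]

```text
time_s: 10.7
ee_pos: [0.5256, -0.3084, 0.1263]
ee_rot: [-1.573, -0.002, 0.002]
force: [-0.4, 0.6, 0.5]
width: -0.0
```

Run:
```python
from h import *
st();im=bot.read_camera("scene");cv2.imwrite("pics/s6c.png",cv2.convertScaleAbs(cv2.resize(im[90:240,150:300,::-1],None,fx=4,fy=4),alpha=1.8))
im=bot.read_camera("top");cv2.imwrite("pics/t6.png",im[:,:,::-1]);cv2.imwrite("pics/t6c.png",cv2.convertScaleAbs(cv2.resize(im[170:280,310:470,::-1],None,fx=4.5,fy=4.5),alpha=1.8))
```

```text
t 10.7 p [ 0.5256 -0.3084  0.1263] zyaw 90.15 ydown [-0.    -0.002 -1.   ] F [-0.36  0.59  0.45] T [ 0.01 -0.01  0.06] w -0.0
```

View pics/s6c.png

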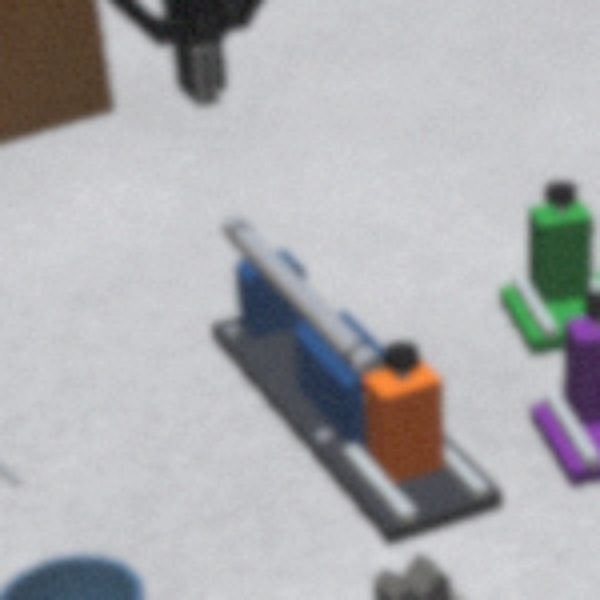

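View pics/t6c.png

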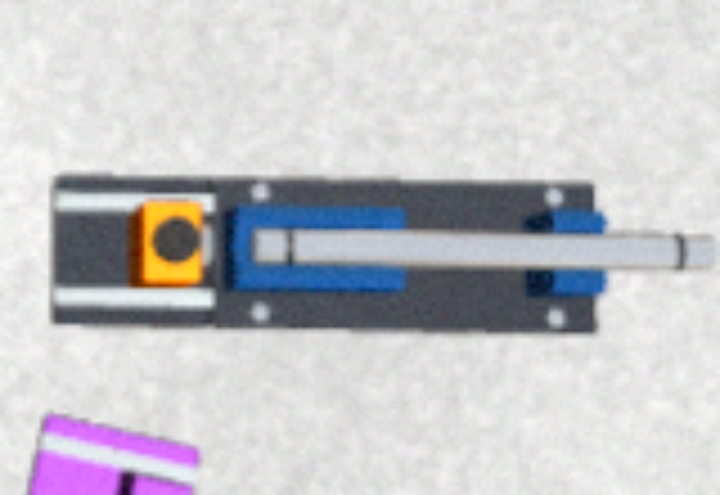

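The shaft lies seated in the groove, its front end at crop x≈252 against the stop face at ≈213, so about 17 mm short. I'll lower the closed fingers behind the rear end and approach slowly.

Request:
carry_out:
  steps:
    - [[0, 0, 0], [0.3, 25, 0], 0]
    - [[0, 0, 0], [0.3, 25, 0], 0]
    - [[0, 0, 0], [0, 20, 0], 0]
    - [[0, 0, 0], [0, 11, 0], 0]
    - [[0, 0, 0], [0, 0, 0], 0]

```text
time_s: 11.42
ee_pos: [0.5272, -0.3045, 0.044]
ee_rot: [-1.57, -0.005, 0.007]
force: [1.0, -0.4, 0.4]
width: -0.003
```

Run:
```python
from h import *
st();im=bot.read_camera("scene");cv2.imwrite("pics/s7c.png",cv2.convertScaleAbs(cv2.resize(im[90:240,150:300,::-1],None,fx=4,fy=4),alpha=1.8))
```

```text
t 11.425 p [ 0.5272 -0.3045  0.044 ] zyaw 90.44 ydown [-0.001  0.    -1.   ] F [ 1.03 -0.42  0.39] T [ 0.04  0.01 -0.03] w -0.3
```

View pics/s7c.png

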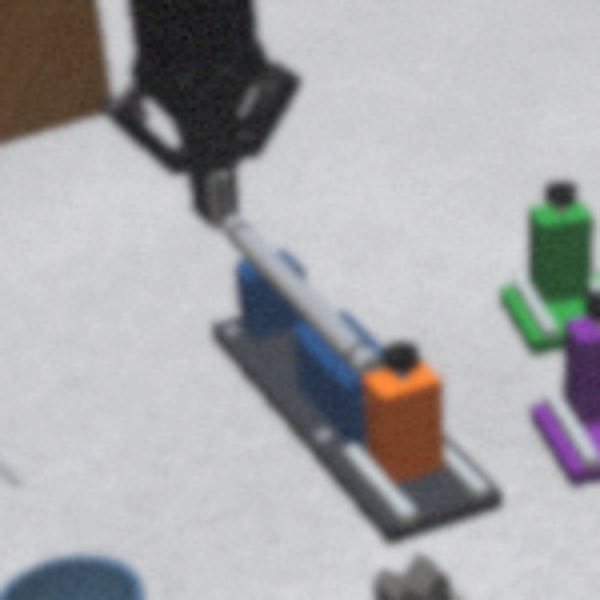

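Request:
carry_out:
  steps:
    - [[0, 0, 0], [-0.5, 0, 3], 0]
    - [[0, 0, 0], [-0.5, 0, 3], 0]
    - [[0, 0, 0], [0, 0, 3], 0]
    - [[0, 0, 0], [0, 0, 3], 0]
    - [[0, 0, 0], [0, 0, 2], 0]
    - [[0, 0, 0], [0, 0, 2], 0]
    - [[0, 0, 0], [0, 0, 1], 0]

```text
time_s: 12.35
ee_pos: [0.5263, -0.2879, 0.0445]
ee_rot: [-1.571, -0.006, 0.006]
force: [0.2, -0.4, -0.2]
width: -0.005
```

Request:
carry_out:
  steps:
    - [[0, 0, 0], [0, 0, 1], 0]
    - [[0, 0, 0], [0, 0, 1], 0]
    - [[0, 0, 0], [0, 0, 1], 0]
    - [[0, 0, 0], [0, 0, 1], 0]

```text
time_s: 12.85
ee_pos: [0.5262, -0.2844, 0.0446]
ee_rot: [-1.571, -0.005, 0.005]
force: [1.1, -2.4, -0.3]
width: -0.005
```

Request:
carry_out:
  steps:
    - [[0, 0, 0], [0, 0, 1], 0]
    - [[0, 0, 0], [0, 0, 1], 0]
    - [[0, 0, 0], [0, 0, 1], 0]
    - [[0, 0, 0], [0, 0, 1], 0]

```text
time_s: 13.35
ee_pos: [0.5261, -0.28, 0.0445]
ee_rot: [-1.571, -0.006, 0.006]
force: [0.3, -2.0, -0.7]
width: -0.0
```

Run:
```python
from h import *
st()
```

```text
t 13.35 p [ 0.5261 -0.28    0.0445] zyaw 90.41 ydown [-0. -0. -1.] F [ 0.34 -1.99 -0.71] T [-0.44 -0.    0.01] w -0.0
```

Pushing now, with about 2 N of sliding friction. I expect the stop near TCP y≈-0.268.

Request:
carry_out:
  steps:
    - [[0, 0, 0], [0, 0, 1], 0]
    - [[0, 0, 0], [0, 0, 1], 0]
    - [[0, 0, 0], [0, 0, 1], 0]
    - [[0, 0, 0], [0, 0, 1], 0]

```text
time_s: 13.85
ee_pos: [0.5262, -0.276, 0.0445]
ee_rot: [-1.571, -0.006, 0.006]
force: [0.4, -2.0, 0.2]
width: 0.003
```

Request:
carry_out:
  steps:
    - [[0, 0, 0], [0, 0, 0.8], 0]
    - [[0, 0, 0], [0, 0, 0.8], 0]

```text
time_s: 14.1
ee_pos: [0.5262, -0.2744, 0.0445]
ee_rot: [-1.571, -0.006, 0.006]
force: [0.1, -2.1, -0.4]
width: -0.002
```

Request:
carry_out:
  steps:
    - [[0, 0, 0], [0, 0, 0.6], 0]
    - [[0, 0, 0], [0, 0, 0.6], 0]

```text
time_s: 14.35
ee_pos: [0.5261, -0.2733, 0.0445]
ee_rot: [-1.571, -0.006, 0.006]
force: [-0.1, -2.4, -0.3]
width: -0.001
```

Run:
```python
from h import *
st();im=bot.read_camera("top");cv2.imwrite("pics/t8c.png",cv2.convertScaleAbs(cv2.resize(im[195:255,320:420,::-1],None,fx=7,fy=7),alpha=1.8))
```

```text
t 14.35 p [ 0.5261 -0.2733  0.0445] zyaw 90.41 ydown [-0. -0. -1.] F [-0.12 -2.37 -0.28] T [-0.47  0.02 -0.01] w -0.1
```

View pics/t8c.png

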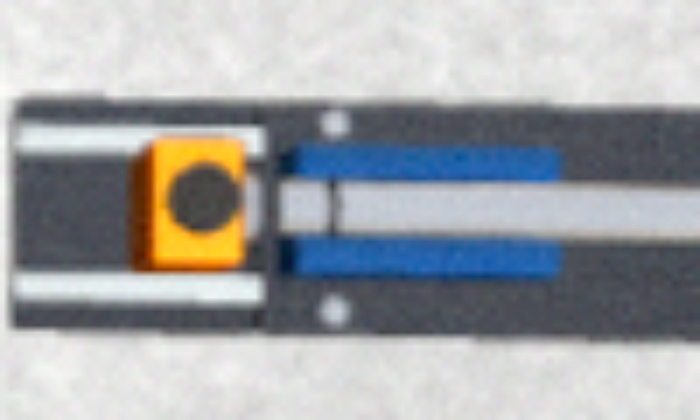

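The shaft end is at crop x≈278 and the face at ≈262, so about 4–5 mm of gap is left. I'll go in finer steps.

Request:
carry_out:
  steps:
    - [[0, 0, 0], [0, 0, 0.5], 0]
    - [[0, 0, 0], [0, 0, 0.5], 0]
    - [[0, 0, 0], [0, 0, 0.5], 0]
    - [[0, 0, 0], [0, 0, 0.5], 0]

```text
time_s: 14.9
ee_pos: [0.5261, -0.2712, 0.0445]
ee_rot: [-1.571, -0.006, 0.006]
force: [-0.4, -2.2, -1.2]
width: 0.002
```

Request:
carry_out:
  steps:
    - [[0, 0, 0], [0, 0, 0.4], 0]
    - [[0, 0, 0], [0, 0, 0.4], 0]

```text
time_s: 15.15
ee_pos: [0.5261, -0.2704, 0.0445]
ee_rot: [-1.571, -0.006, 0.006]
force: [-0.8, -2.8, -0.6]
width: -0.005
```

Request:
carry_out:
  steps:
    - [[0, 0, 0], [0, 0, 0.4], 0]
    - [[0, 0, 0], [0, 0, 0.4], 0]

```text
time_s: 15.4
ee_pos: [0.5261, -0.2696, 0.0445]
ee_rot: [-1.571, -0.006, 0.006]
force: [0.1, -1.7, 0.4]
width: -0.002
```

Request:
carry_out:
  steps:
    - [[0, 0, 0], [0, 0, 0.3], 0]
    - [[0, 0, 0], [0, 0, 0.3], 0]

```text
time_s: 15.65
ee_pos: [0.5261, -0.2691, 0.0445]
ee_rot: [-1.571, -0.006, 0.006]
force: [-0.3, -1.4, 0.6]
width: -0.001
```

Request:
carry_out:
  steps:
    - [[0, 0, 0], [0, 0, 0.3], 0]
    - [[0, 0, 0], [0, 0, 0.3], 0]

```text
time_s: 15.9
ee_pos: [0.5261, -0.2685, 0.0445]
ee_rot: [-1.571, -0.006, 0.006]
force: [0.8, -2.6, -0.0]
width: -0.0
```

Request:
carry_out:
  steps:
    - [[0, 0, 0], [0, 0, 0.3], 0]
    - [[0, 0, 0], [0, 0, 0.3], 0]

```text
time_s: 16.15
ee_pos: [0.5261, -0.2678, 0.0445]
ee_rot: [-1.571, -0.006, 0.006]
force: [0.7, -1.5, 0.9]
width: -0.0
```

Request:
carry_out:
  steps:
    - [[0, 0, 0], [0, 0, 0.3], 0]
    - [[0, 0, 0], [0, 0, 0.3], 0]

```text
time_s: 16.4
ee_pos: [0.5261, -0.2672, 0.0445]
ee_rot: [-1.571, -0.006, 0.006]
force: [0.0, -3.3, -0.2]
width: 0.001
```

Request:
carry_out:
  steps:
    - [[0, 0, 0], [0, 0, 0.3], 0]
    - [[0, 0, 0], [0, 0, 0.3], 0]

```text
time_s: 16.65
ee_pos: [0.5261, -0.2669, 0.0445]
ee_rot: [-1.571, -0.006, 0.006]
force: [0.9, -3.9, -1.5]
width: -0.004
```

Run:
```python
from h import *
st();im=bot.read_camera("top");cv2.imwrite("pics/t9c.png",cv2.convertScaleAbs(cv2.resize(im[195:255,320:420,::-1],None,fx=7,fy=7),alpha=1.8))
```

```text
t 16.65 p [ 0.5261 -0.2669  0.0445] zyaw 90.4 ydown [ 0. -0. -1.] F [ 0.89 -3.89 -1.48] T [-0.88 -0.04  0.  ] w -0.3
```

View pics/t9c.png

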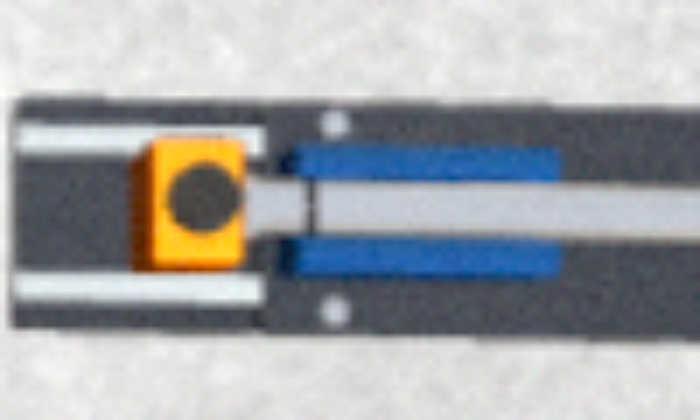

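The force is rising (torque doubled) and the TCP is lagging its command, with the end visually on the face. One more small step will confirm it is the stop.

Request:
carry_out:
  steps:
    - [[0, 0, 0], [0, 0, 0.4], 0]
    - [[0, 0, 0], [0, 0, 0], 0]

```text
time_s: 16.95
ee_pos: [0.526, -0.2669, 0.0446]
ee_rot: [-1.572, -0.005, 0.005]
force: [0.7, -5.6, -0.9]
width: -0.002
```

Run:
```python
from h import *
st()
```

```text
t 16.95 p [ 0.526  -0.2669  0.0446] zyaw 90.38 ydown [ 0.    -0.001 -1.   ] F [ 0.73 -5.65 -0.9 ] T [-0.99 -0.12  0.01] w -0.2
```

The TCP no longer advances and the force climbed to 5.6 N, so contact with the stop is confirmed. I'll back off straight, then go up.

Request:
carry_out:
  steps:
    - [[0, 0, 0], [0, 0, -0.5], 0]
    - [[0, 0, 0], [0, 0, -1], 0]
    - [[0, 0, 0], [0, 0, -5], 0]
    - [[0, 0, 0], [0, 0, -15], 0]
    - [[0, 0, 0], [0, 0, -20], 0]
    - [[0, 0, 0], [0, -25, -10], 0]
    - [[0, 0, 0], [0, -40, 0], 0]
    - [[0, 0, 0], [0, -40, 0], 0]

```text
time_s: 17.95
ee_pos: [0.5257, -0.3197, 0.1505]
ee_rot: [-1.571, -0.003, 0.005]
force: [1.5, -0.1, -0.4]
width: -0.002
```

Request:
carry_out:
  steps:
    - [[0, 0, 0], [0, 0, 0], 0]
    - [[0, 0, 0], [0, 0, 0], 0]

```text
time_s: 18.2
ee_pos: [0.526, -0.3187, 0.1491]
ee_rot: [-1.571, -0.004, 0.005]
force: [0.2, 0.4, -0.0]
width: -0.001
```

Run:
```python
from h import *
st();im=bot.read_camera("top");cv2.imwrite("pics/t10.png",im[:,:,::-1]);cv2.imwrite("pics/t10c.png",cv2.convertScaleAbs(cv2.resize(im[195:255,320:420,::-1],None,fx=7,fy=7),alpha=1.8))
im=bot.read_camera("scene");cv2.imwrite("pics/s10.png",cv2.convertScaleAbs(im[:,:,::-1],alpha=1.5))
```

```text
t 18.2 p [ 0.526  -0.3187  0.1491] zyaw 90.35 ydown [-0. -0. -1.] F [ 0.19  0.4  -0.01] T [ 0.03 -0.02 -0.01] w -0.1
```

View pics/t10c.png

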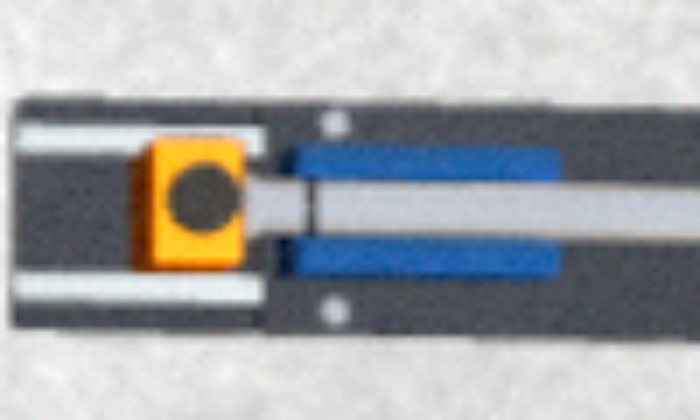

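View pics/s10.png

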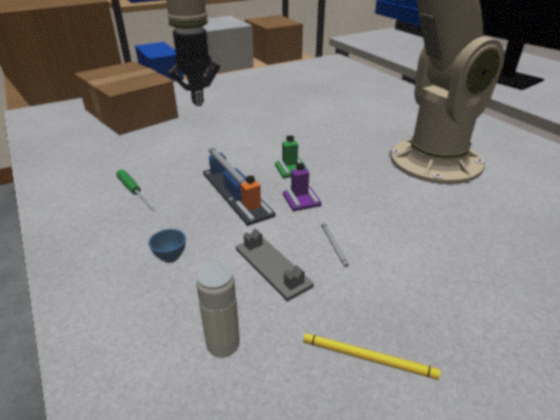

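View pics/t10.png

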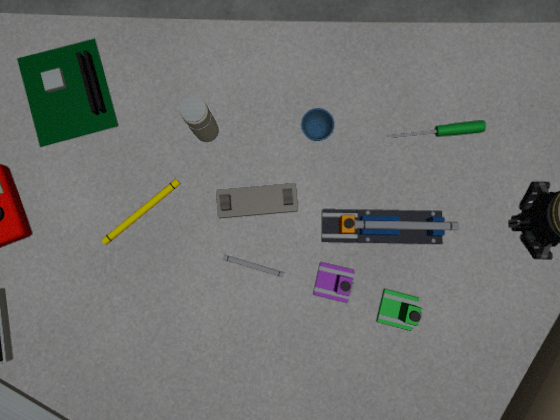

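The shaft rests on the stop face with no gap (ring still at crop x≈311, as during contact). The gripper is clear and the bystanders haven't moved. I'll hand the job in.

Run:
```python
from plant import bot
print(bot.job_done())
```

```text
the job is handed in; nothing more can be done
None
```

The shaft is in the blue V-groove with its end on the steel stop face, lying free. I handed the job in at about 18 s of the 53 s allowed; no verdict was reported.

- **Placing:** I took the larger grey shaft from its rest and laid it in the groove about 17 mm short of the stop.
- **Pushing:** I let go and pushed its rear end with the shut fingers. Sliding friction was about 2 N. At contact the tool stopped advancing and the force rose; the highest reading was 5.6 N, under the 18 N limit. I then backed straight off and lifted clear.
- **Last checks:** The final pictures show no gap at the stop, and the shaft's ring was in the same place as during contact. The wrist force read about zero, and the screwdriver, can and cup look unmoved.
- **Small disagreement:** The shaft first touched one side of the groove, about 1 mm off centre, with about 6 N upward. It seated when I eased it across and released it. No check failed.

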